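Lock a probe holder into the trolley's accessory channel

TASK

Fit the loose ultrasound-probe holder to the trolley's accessory channel, in the free length beside the holder that is already there. Lift it out of the white storage block, drop its T-foot through the slot of the channel with its cable notch towards the channel's free end (the right-hand end seen from the robot), then bear down on it against its spring washer and turn it a quarter turn clockwise, seen from above, and no further, so that it is clamped upright with its notch square to the front like its neighbour's; let go of it. The channel is only roughly where its brackets are, so find the slot by feel; never push or pull it against the channel with more than about 25 N, and leave everything else on the trolley where it is.

Things in the scene. Friction and masses are not known exactly. Their poses are not given: they have to be found in the camera images.
- holder_mid (a point): Loose probe holder: upright grey plastic cup, outside diameter 54 mm (the width to grip), open on top, a 14 mm wide cable notch down its wall. Point on its axis; wall to grip from 25 mm below to the rim 28 mm above. z up, x out through the notch. Mass 110 to 200 g.
- holder_notch (a point): Middle of the loose holder's cable notch, on the outside of the wall: 27 mm from holder_mid along its x, same height.
- holder_foot (a point): Underside of the loose holder's steel T-foot, on the axis, 47 mm below holder_mid; axes as holder_mid. The foot is a bar 36 mm long along x, 14 mm along y, 7 mm thick, on a 13 mm neck. Corners (+x,-y) and (-x,+y) are rounded, so in the channel it turns clockwise from above; the square ones begin to wedge on the channel's walls at about 94 degrees, and block a counter-clockwise turn half way.
- holder_washer (a point): Underside of the slack sprung steel washer (38 mm across, 4 mm thick) between the cup and the foot: 38 mm below holder_mid, 2 mm above the foot's top face; moves with the cup. The washer gives up to 4.2 mm towards the cup, 4 N to start and 2 N more for each mm, then is solid.
- block: White storage block 180 x 64 x 26 mm, fixed; origin under its centre, x along its length. Two pockets 43 x 21 mm, 14 mm deep, at 45 mm either side along x. The holder stands in one (its x roughly along the block's x), the cable hook in the other, either way round; washer on the block's top, so holder_mid is 64 mm above the trolley. Lift straight up 12 mm to free it.
- channel: Two fixed deck brackets, 100 mm long in x, at y = -135 and +135 mm, carrying an aluminium T-slot channel 340 mm long along y, 44 mm wide, 26 mm high. Origin between the brackets on the trolley; -x is the front, to the robot, -y the free end. The brackets' slotted holes and shims let the channel stand up to 8 mm off centre either way in x, and 4 to 10 mm above the trolley, square: not measured.
- channel_free (a point): Fixed to the brackets: where the slot's centre line and the lips' top should be (30 mm above the trolley) if the channel stood centred and unshimmed, at y = -50 mm; axes as the brackets'. The true slot is parallel, up to 8 mm off in x and 0 to 6 mm higher. Lock the holder anywhere within 70 mm of it along y. A like holder, 63 mm above the lips, is locked at y = +155 mm from it.
- channel_end (a point): Fixed to the brackets too: the same line at the channel's free end, 120 mm to the -y side of channel_free. The slot is 16 mm wide, between lips 5 mm thick; below them 36.8 mm wide, floor 20 mm below the lips' top. Washer on the lips: holder_mid is 38 mm above the lips; foot resting on top of the lips: 47 mm. It turns only when borne down over 3 mm (about 10 N, all 4.2 mm about 13 N); let go when turned, the spring draws the foot up to the lips: 35 mm.
- cable_hook: Bystander: grey two-armed cable hook, 46 mm tall, in the block's other pocket; origin on its axis level with the block's top.
- convex_probe: Bystander: white ultrasound probe lying on the trolley, about 120 x 56 x 26 mm; origin under its middle.
- steel_jar: Bystander: lidded steel dressing jar, 92 mm across, 117 mm tall; origin at the centre of its underside.
- gel_bottle: Bystander: gel bottle, 56 mm across, 170 mm tall; origin at the centre of its underside.
- sharps_bin: Bystander: sharps bin, 122 mm across, 139 mm tall; origin at the centre of its underside.
- tape_roll: Bystander: roll of tape lying flat, 72 mm across, 25 mm tall; origin at the centre of its underside.
- limb_clamp: Bystander: limb electrode clamp lying on the trolley, about 90 x 28 x 35 mm; origin under its middle.
Things that resemble listed ones, but are neither listed nor needed, are in the scene too. What is shaped like the part that bears holder_mid but orange is not meant.

How it is judged:
On the way, in this order (a step that is already met when the one before it is completed fails the run):
1. the T-foot is through the slot, in line with it, washer down on the lips (x of holder_mid in the frame of channel_free between -0.0105 and 0.0105 m and y of holder_mid in the frame of channel_free between -0.07 and 0.07 m and z of holder_mid in the frame of channel_free between 0.032 and 0.0455 m and angle between the x axis of holder_mid and the y axis of channel_free, either way round below 0.15 rad), for 0.2 s.
2. borne down and turned a quarter turn under the lips (x of holder_mid in the frame of channel_free between -0.0105 and 0.0105 m and y of holder_mid in the frame of channel_free between -0.07 and 0.07 m and z of holder_mid in the frame of channel_free below 0.0425 m and x of holder_notch in the frame of channel_free below -0.015 m and angle between the x axis of holder_mid and the x axis of channel_free, either way round below 0.2 rad), for 0.1 s.
At the end, for the whole second after the job is handed in: The loose holder is locked in the channel: holder_mid within 10.5 mm of channel_free across the slot, 70 mm along it and 33 to 42.5 mm above it, its notch facing the front within 0.2 rad (11 degrees), upright within 0.06 rad, let go and at rest (all of step 2 and z of holder_mid in the frame of channel_free above 0.033 m and angle between holder_mid's own z axis and vertical below 0.06 rad and linear speed of holder below 0.01 m/s and angular speed of holder below 0.1 rad/s); the robot touches nothing.
It fails at once if the holder bears on the channel with more than 48 N in all, both faces of the lips added (pushed down: the push; locked: 20 N of clamping plus any push or pull) (contact force between holder and channel above 48 N).
It fails at once if something else on the trolley is shifted by more than 20 mm (distance of any of cable_hook, convex_probe, steel_jar, gel_bottle, sharps_bin, tape_roll, limb_clamp from where it was at the start of the episode above 0.02 m).
It also fails if it takes over 72 s, if anything falls off the work surface, if the arm or the gripper's body presses on something with over 40 N, if the wrist force passes 120 N, or if a joint passes its speed limit or range.

ROBOT

A 7-joint arm with a two-finger parallel gripper is mounted at the origin on the work surface. World frame = base frame: x ahead of the robot, y to its left, z up, the work surface at z = 0. Lengths are in m, angles in rad, forces in N, time in s.
With the tool pointing down it reaches from about 0.425 to 0.875 m from the base axis. Payload 4.7 kg.
Tool frame: the origin (TCP) lies at the very end of the fingers, on their centre line; the grasp point (between the pads) lies 19 mm behind it; z points along the fingers, y is the line along which they close (so a half turn about z gives the same grasp; the last joint's range is limited). The gripper opens to 87 mm and grips with 3 to 60 N. Pads are 19 mm wide; open, the fingers measure 117 mm over their backs; the gripper's body (75 mm by 190 mm) begins 51 mm behind the grasp point.
Start: joints at [-1.201, 0.321, -0.07, 1.45, 0.023, 1.371, -0.057], TCP at [0.226, 0.609, 0.223] pointing down, gripper open.
Joint ranges: [-2.86, 2.86], [-0.3, 2.09], [-1.38, 1.24], [0.06, 2.45], [-1.56, 4.7], [0.09, 2.05], [-2.69, 2.69]. Speed limits (rad/s): [2.57, 2.57, 3.14, 3.14, 3.14, 3.14, 3.14].

INTERFACE

Orientations are given as a rotation vector (axis times angle).
In Python, from bench import get_state, get_image, get_calibration, close_job gives the robot as it stands.
- The arm moves only by the shell command python3 -m crank 'ROWS' [FORCE]. ROWS is JSON, a list of rows, each a list of 5 numbers: the opening, from 0 (shut) to 1 (fully open), then the shift along the world's x, y, z in units of 0.2 m (1.0 is 0.2 m), then the turn about the world's z in units of 2 pi rad (1.0 is 2 pi rad). A call has 1 to 5 rows; each row is the pose to reach, as a shift and turn from the pose commanded when the call began, turning the shorter way round; what a row does not reach only later rows make up. A row lasts 1/8 s, in which the tool goes at most 62.5 mm and 10.7 degrees, less where a joint would pass 70% of its speed; a pose out of reach is approached as far as the arm can. A call with a number of a shift or a turn outside -1 to 1 is refused whole. A call with a gripper value outside its range is refused whole. The fingers move at their own pace and stop on an object; FORCE is the grip in N (left out, the last holds). Time passes only in rows, so rows that repeat a pose let the fingers close. It gives the time, the measured TCP pose, the force, the opening and the grip force at its end, in the units of the state.
- get_state(): the state, without advancing time (a new reading comes with each control period).
- get_image(name): name is "scene" or "top" or "wrist"; returns the picture (384x512x3 uint8, red, green, blue); there is no depth.
- get_calibration(name): a dict with "fovy" (degrees; the focal length in pixels is half the picture's height over the tangent of half this angle, whatever the lens; pixels are square), "cx", "cy" (the principal point, pixels), "k1" (the pictures are not rectified: a ray, as slopes to the right and down, at radius r is drawn at 1 + k1 r^2 times it, then the intrinsics apply), "R" (3x3) and "t" (3): a world point X has camera coordinates R X + t. Camera axes: x right, y down, z forward; pixel columns grow to the right and rows downward; lengths in m; the calibration is good to about 2 mm. A picture is of the moment at which its call begins: read the wrist's pose just before it. get_calibration takes no time and is no camera call; for the wrist camera it gives the pose at the moment of the call.
- close_job(): hands the job in; it is judged then, once.
The state is a dict: "time": time; "joint_positions": joint angles; "qd": joint speeds; "joint_torque": joint torques, N m; "position": TCP position; "tool_rot": TCP orientation; "ft_force": force on the tool from outside, world axes, zero at the start; "torque": the same for the moment, N m; "grip_width": opening from 0.0 (shut) to 1.0 (fully open); "grip_force": force on a finger pad.
Only numpy, scipy, OpenCV 4.12 (cv2) and the standard library are available. Lean on these libraries where they do the work, as an engineer would, in place of code of your own. Each camera call takes 0.05 s, during which the arm holds its last target. There are 200 camera calls.

## Working session

There is one attempt and no reset: what is moved stays moved. The work goes in short steps, Python scripts to look and compute and a shell command to move; the robot and the scene stay as the last step left them, time stands still between calls to the robot, and variables do not carry over. Pictures are saved under pics/ and viewed, at most 10 in all, crops included, and the job is handed in when it is done.

```bash
mkdir -p pics; ls; cat > h.py <<'E'
import numpy as np, cv2
from bench import *
def snap(n,f):
    c=get_calibration(n); im=get_image(n); cv2.imwrite('pics/'+f+'.png',im[:,:,::-1]); return im,c
def ray(c,u,v):
    f=192/np.tan(np.radians(c['fovy'])/2); x=(u-c['cx'])/f; y=(v-c['cy'])/f
    K=np.array([[f,0,c['cx']],[0,f,c['cy']],[0,0,1.]])
    p=cv2.undistortPoints(np.array([[[u,v]]],float),K,np.array([c['k1'],0,0,0.]))[0,0]
    R=np.array(c['R']);t=np.array(c['t'])
    return -R.T@t, R.T@np.array([p[0],p[1],1])
def onz(c,u,v,z):
    o,d=ray(c,u,v); return o+d*(z-o[2])/d[2]
def proj(c,X):
    f=192/np.tan(np.radians(c['fovy'])/2); q=np.array(c['R'])@np.array(X)+np.array(c['t']); s=q[:2]/q[2]
    return s*(1+c['k1']*(s@s))*f+[c['cx'],c['cy']]
E
python3 - <<'E'
from h import *
a,c1=snap('scene','s0');b,c2=snap('top','t0')
cv2.imwrite('pics/both.png',cv2.resize(np.vstack([a,b]),None,fx=.78,fy=.78)[:,:,::-1])
print(get_state()); print(c1,c2)
E
```

```text
pics
{'time': 0.1, 'joint_positions': array([-1.20086644,  0.32174252, -0.07010241,  1.45155968,  0.02258036,
        1.37080221, -0.05688746]), 'qd': array([-0.00024715, -0.00188894, -0.00116728, -0.00393885,  0.00049752,
       -0.00066451, -0.00016813]), 'joint_torque': array([ 1.30447038e-04, -4.92571521e+01, -4.05498706e-01, -3.13396382e+01,
       -6.43212581e-02,  3.96320340e-02,  7.56140571e-05]), 'position': array([0.22629365, 0.60880239, 0.22157179]), 'tool_rot': array([-5.55867508e-01, -3.09178261e+00,  2.68342405e-03]), 'ft_force': array([-0.87331606, -0.52023537,  0.09844442]), 'torque': array([-0.03370138,  0.00185413,  0.02572497]), 'grip_force': 0.0, 'grip_width': 1.0021025628918572}
{'fovy': 45.43312181919393, 'cx': 243.48997140330505, 'cy': 190.99849989337014, 'k1': -0.11862828356817669, 'R': array([[ 0.16130651,  0.9866584 ,  0.02203194],
       [ 0.60702542, -0.08158981, -0.79048292],
       [-0.77813903,  0.14088399, -0.6120877 ]]), 't': array([-0.10281037, -0.27928259,  1.72516565])} {'fovy': 47.94802647383913, 'cx': 248.80448552111238, 'cy': 193.15008702998196, 'k1': -0.09666756097231599, 'R': array([[-0.01333503, -0.99990261,  0.004117  ],
       [-0.9992517 ,  0.01317662, -0.03636493],
       [ 0.03630714, -0.00459885, -0.9993301 ]]), 't': array([0.01709695, 0.56643231, 1.22858763])}
```

View pics/t0.png

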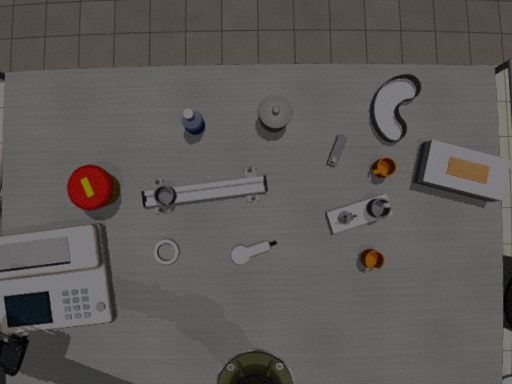

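View pics/s0.png

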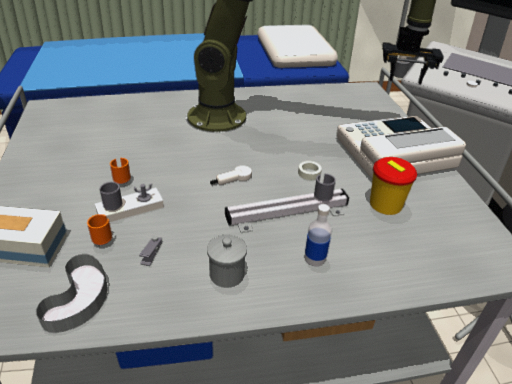

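The top view shows these candidates:
- Grey cup in the white block at (377,208): the target.
- Orange cups at (383,168) and (372,259): decoys.
- Locked grey neighbour in the channel at (166,195).

I choose (377,208). Next is a close crop of it, together with the channel.

```bash
python3 - <<'E'
from h import *
b=cv2.imread('pics/t0.png')
A=cv2.resize(b[180:250,310:410],(800,560)[:2] and (420,294),interpolation=cv2.INTER_CUBIC)
B=cv2.resize(b[160:216,136:276],(770,308),interpolation=cv2.INTER_CUBIC)
o=np.zeros((602,770,3),np.uint8);o[:294,:420]=A;o[294:]=B
o=np.clip(o*1.6,0,255).astype(np.uint8)
cv2.imwrite('pics/crop.png',o)
c=get_calibration('top')
print(onz(c,377,208,.092),onz(c,200,192,.03))
E
```

```text
[ 0.51889964 -0.33605778  0.092     ] [0.57096287 0.14754251 0.03      ]
```

View pics/crop.png

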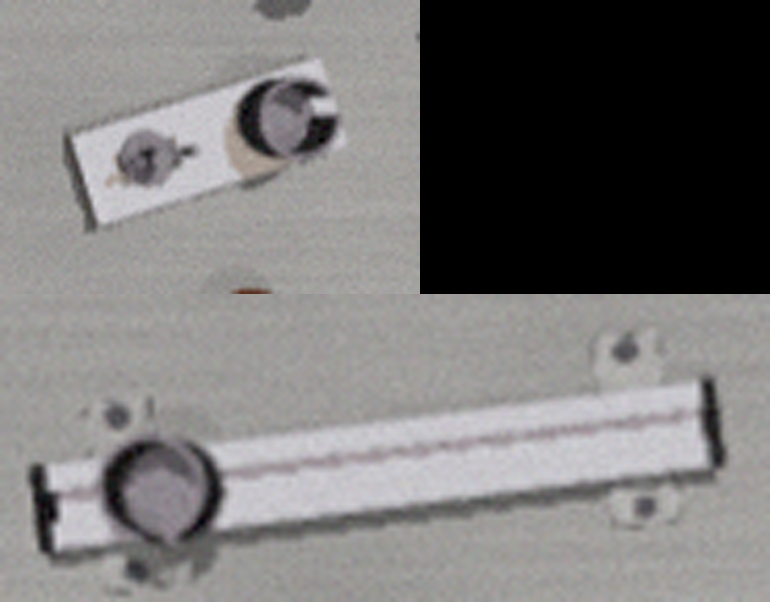

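The crop shows a grey cup with its notch towards the right, about 18° up in the image. The hook is on its left. The channel slot is tilted about 7°, and bracket bolts are visible at both ends. I'll work out the bracket frame while moving towards the channel.

```bash
python3 -m crank '[[1,0.16,-0.2,0.03,-0.028],[1,0.32,-0.4,0.06,-0.056],[1,0.48,-0.6,0.09,-0.084],[1,0.64,-0.8,0.12,-0.112],[1,0.8,-1,0.15,-0.14]]'
python3 - <<'E'
from h import *
c=get_calibration('top')
q=lambda x,y:(136+x/5.5-.4,160+(y-294)/5.5-.4)
P=[onz(c,*q(*p),.006)[:2] for p in [(118,415),(138,570),(625,350),(645,507)]]
L=(P[0]+P[1])/2;Rr=(P[2]+P[3])/2
d=(L-Rr);print('brackets',L,Rr,np.linalg.norm(d),'bolt gaps',np.linalg.norm(P[0]-P[1]))
d/=np.linalg.norm(d);O=(L+Rr)/2
print('yaw of ych',np.degrees(np.arctan2(d[1],d[0])),'O',O,'free',O-.05*d,'end',O-.17*d)
for p in [(55,492),(260,468),(480,440),(690,414)]:
    X=onz(c,*q(*p),.03)[:2]-O; print('slot px x,y in ch', X@[d[1],-d[0]],X@d)
print(get_state()['joint_positions'])
E
```

```text
time: 0.72
position: [0.3872, 0.4077, 0.2524]
tool_rot: [1.827, 2.556, -0.001]
ft_force: [0.1, 0.8, -0.4]
grip_width: 1.001
grip_force: 0.0
brackets [0.56289931 0.269426  ] [0.59296035 0.00273727] 0.26837761528323106 bolt gaps 0.08220358201274201
yaw of ych 96.43120872751389 O [0.57792983 0.13608163] free [0.58353034 0.08639628] end [ 0.59697157 -0.03284857]
slot px x,y in ch 0.0035981407192972833 0.1670004001025896
slot px x,y in ch 0.002584985327208114 0.06009178048469938
slot px x,y in ch 0.002695221271158723 -0.05404632409414531
slot px x,y in ch 0.002474541311422736 -0.16277983918900618
[-1.00121228  0.11945981  0.15645919  1.63521092 -0.01882387  1.3888454
 -0.51282981]
```

```bash
python3 -m crank '[[1,0.11,-0.19,0,-0.024],[1,0.22,-0.38,0,-0.048],[1,0.33,-0.57,0,-0.072],[1,0.44,-0.76,0,-0.096],[1,0.55,-0.95,0,-0.117]]' >/dev/null;  python3 -m crank '[[1,0.05,-0.19,0,0],[1,0.1,-0.38,0,0],[1,0.15,-0.57,0,0],[1,0.18,-0.65,0,0],[1,0.18,-0.65,0,0]]'
python3 - <<'E'
from h import *
im,c=snap('wrist','w1'); s=get_state(); print(s['joint_positions'],s['position'],s['ft_force'])
R=np.array(c['R']);print('cam',-R.T@c['t'],R[2]); print(c)
print(proj(c,[.5835,.0864,.033]),proj(c,[.597,-.033,.033]))
E
```

```text
time: 1.98
position: [0.5326, 0.0889, 0.2524]
tool_rot: [-2.62, -1.734, 0.0]
ft_force: [-0.5, 0.2, -0.4]
grip_width: 0.998
grip_force: 0.0
[-0.66721713  0.06887998  0.47590789  1.69689643 -0.03283956  1.38405911
 -0.58530325] [0.53220096 0.09052786 0.25231659] [-0.76105704  1.14180729  0.62153804]
cam [0.56127829 0.15720996 0.41420667] [-0.10731746 -0.24906796 -0.96252175]
{'fovy': 64.12829831100512, 'cx': 251.2030475654853, 'cy': 192.20976979868303, 'k1': -0.05290230780754059, 'R': array([[ 0.92029594, -0.39122051, -0.00137486],
       [-0.37621581, -0.88595241,  0.27120102],
       [-0.10731746, -0.24906796, -0.96252175]]), 't': array([-0.4544689 ,  0.23810904,  0.49807385])}
[290.17432359 152.9722225 ] [331.34765242 230.63767906]
```

View pics/w1.png

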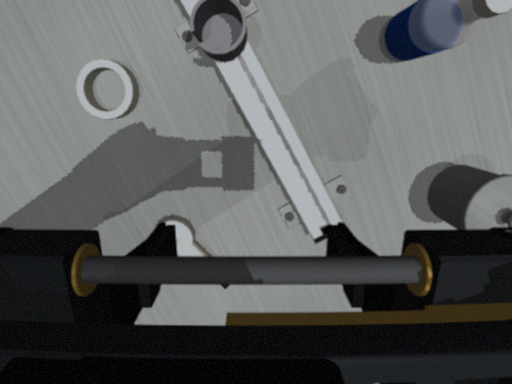

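The wrist view shows the channel running from (190,0) to (325,235). The neighbour is at (220,28), the free-end bracket is near (315,200), and the finger bar is at the bottom. Next I go over the loose holder, turning back by 40°.

```bash
python3 -m crank '[[1,0,-0.2,0,0.022],[1,0,-0.4,0,0.045],[1,0,-0.6,0,0.068],[1,0,-0.8,0,0.09],[1,-0.03,-1,0,0.113]]' >/dev/null;  python3 -m crank '[[1,0,-0.22,0,0],[1,0,-0.44,0,0],[1,-0.02,-0.66,0,0],[1,-0.04,-0.88,0,0],[1,-0.04,-1,0,0]]'; python3 -m crank '[[1,0,-0.07,-0.15,0],[1,0,-0.14,-0.25,0],[1,0,-0.14,-0.3,0]]'
python3 - <<'E'
from h import *
w=cv2.imread('pics/w1.png').astype(float).mean(2)
im,c=snap('wrist','w2'); s=get_state(); print(s['joint_positions'],s['position'],s['tool_rot'])
for z in(.092,.064,.026): print(z,proj(c,[.519,-.338,z]))
# block white corner & cup dark mask
g=im.astype(int); 
E
```

```text
time: 3.28
position: [0.5189, -0.3109, 0.2523]
tool_rot: [-1.851, -2.538, 0.0]
ft_force: [0.2, 0.3, -0.2]
grip_width: 1.004
grip_force: 0.0
time: 3.65
position: [0.5183, -0.3381, 0.1908]
tool_rot: [-1.85, -2.536, 0.001]
ft_force: [0.7, -0.4, -0.1]
grip_width: 0.999
grip_force: 0.0
[-0.08734427  0.33461961  0.77392139  1.60081007 -0.23954812  1.307934
  1.03331371] [ 0.51811346 -0.33724024  0.19010011] [-1.84852189e+00 -2.53595055e+00  5.34326354e-04]
0.092 [252.82023426 193.78840998]
0.064 [252.73966205 185.89247248]
0.026 [252.6509688  177.21340431]
```

View pics/w2.png

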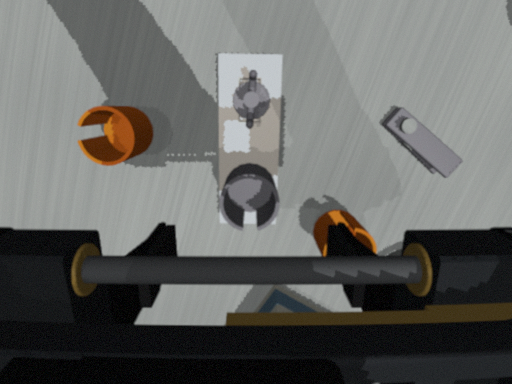

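The wrist view shows the target cup's rim centred near (250,200), with the notch straight down at (250,222). The hook is at (252,98), and the decoys are at (115,135) and (345,235). Refining the rim centre numerically.

```bash
python3 - <<'E'
from h import *
im=cv2.imread('pics/w2.png').astype(float).mean(2); c=get_calibration('wrist')
for v in (190,195,200,205,210): print(v,im[v,212:290:1].astype(int))
print('col235',im[165:245,235].astype(int)); print('col 250',im[160:245,250].astype(int))
print('proj rim');
for X in ([.519,-.338],):
  for a in np.radians([17.5,107.5,197.5,287.5]): print(proj(c,[X[0]+.027*np.cos(a),X[1]+.027*np.sin(a),.092]))
E
```

```text
190 [156 158 159 159 145 116 114 139 156 137  90  72  71  71  64  76 103 121
 124 122 119 123 121 123 123 122 123 125 124 123 125 122 122 125 126 124
 122 126 124 125 125 124 125 127 124 122 122 108  79  72  71  72  72  73
  72  73  73  69  71  69  67  72  71  71  86 122 141 144 148 141 141 143
 142 145 143 146 146 144]
195 [162 161 161 157 143 117 121 144 142 107  89  73  60  41  41  44  64  95
 119 122 122 123 121 123 122 124 123 125 121 124 123 123 124 126 124 123
 124 123 124 127 122 111  90  80  77  70  72  72  71  73  73  74  71  69
  72  74  73  70  61  40  33  41  56  70  73  82 110 141 145 144 141 142
 145 145 146 147 145 144]
200 [161 160 157 158 153 131 109 110 119 125 112  90  54  42  41  41  42  41
  43  53  69  82 100 117 121 121 121 122 122 123 123 124 122 121 108  98
  95  76  69  69  70  72  74  72  69  72  71  72  75  69  70  70  70  73
  68  68  58  46  37  37  34  33  37  56  67  74  86 114 139 143 144 144
 146 146 143 142 142 141]
205 [162 160 160 159 156 142 112 113 121 121 109  83  52  43  43  38  42  43
  42  39  40  34  41  43  52  64  76  81  91 103 113 120 
[... 617 characters left out ...]
2 123 123 124 122 125 123 123 123 122 120 117
 102  80  64  54  43  40  39  40  44  40  39  40  41  37  43  40  43  44
  41  40  39  43  60  87 108 120 129 145 158 164 163 160 160 157 160 156
 159 156 158 158 158 158 159 162]
col 250 [136 133 117  83  43  40  44  40  44  40  41  46  45  57  85  97  83  83
 100 122 126 123 125 128 126 125 127 123 125 125 124 125 125 124 123 124
 124 125 107  80  69  69  70  70  70  78  98 118 123 123 125 141 171 197
 196 199 198 197 200 200 200 200 197 186 168 160 160 161 164 160 162 161
 164 163 162 163 161 161 159 159 161 161 162 162 163]
proj rim
[283.30332472 195.23188267]
[252.95410722 164.8793387 ]
[222.18732878 194.87188655]
[252.54384226 223.64832373]
```

```bash
python3 -m crank '[[1,0,-0.02,-0.2,0],[1,0,-0.02,-0.4,0],[1,0,-0.02,-0.6,0],[1,0,-0.02,-0.7,0],[1,0,-0.02,-0.7,0]]';python3 -m crank '[[0,0,0,0,0],[0,0,0,0,0],[0,0,0,0,0],[0,0,0,0,0],[0,0,0,0,0]]' 40; python3 -m crank '[[0,0,0,0,0],[0,0,0,0,0],[0,0,0,0,0]]' 40
```

```text
time: 4.32
position: [0.5184, -0.3416, 0.0519]
tool_rot: [-1.849, -2.537, 0.0]
ft_force: [0.3, 0.2, 0.2]
grip_width: 1.001
grip_force: 0.0
time: 4.95
position: [0.5185, -0.3429, 0.053]
tool_rot: [1.851, 2.538, 0.0]
ft_force: [-1.5, 0.6, 2.6]
grip_width: 0.616
grip_force: 40.0
time: 5.32
position: [0.5185, -0.3429, 0.0528]
tool_rot: [1.851, 2.538, -0.0]
ft_force: [-1.0, -0.5, 2.9]
grip_width: 0.619
grip_force: 40.0
```

Grip good (53.8 mm). Lifting and carrying it to the channel, turning −11.4°.

```bash
python3 -m crank '[[0,0,0,0.1,0],[0,0,0,0.3,0],[0,0,0,0.5,0],[0,0,0,0.6,0],[0,0,0,0.6,0]]'
python3 - <<'E'
from h import *
im,c=snap('wrist','w3'); g=im.astype(float).mean(2)
for v in (205,210,215,220,225,230,235): print(v,g[v,225:280].astype(int))
s=get_state();p=s['position'];R=cv2.Rodrigues(s['tool_rot'])[0]
for r in(0,.024,.027): print(proj(c,p+R@[0,0,-.039]+np.array([.306,-.952,0])*r))
E
python3 -m crank '[[0,0.04,0.2,0,-0.01],[0,0.08,0.4,0,-0.02],[0,0.12,0.6,0,-0.032],[0,0.16,0.8,0,-0.032],[0,0.2,1,0,-0.032]]'; python3 -m crank '[[0,0.03,0.25,0,0],[0,0.06,0.5,0,0],[0,0.1,0.75,0,0],[0,0.14,1,0,0],[0,0.14,1,0,0]]' ; python3 -m crank '[[0,0,0.14,-0.1,0],[0,0,0.14,-0.2,0],[0,0,0.14,-0.2,0]]'
```

```text
time: 5.95
position: [0.5192, -0.3431, 0.174]
tool_rot: [1.85, 2.536, 0.001]
ft_force: [0.1, -0.1, -2.2]
grip_width: 0.616
grip_force: 40.0
205 [ 71  53  44  47  47  49  47  52  49  50  52  50  50  46  51  47  49  45
  49  48  51  51  48  49  51  48  51  50  54  48  49  51  54  48  51  48
  48  51  53  52  50  52  49  50  52  48  51  51  48  48  46  47  52  72
 109]
210 [52 49 47 47 50 51 51 50 52 48 52 47 50 51 49 48 47 46 47 46 51 51 53 49
 54 51 53 54 52 54 50 52 51 47 53 51 51 47 51 50 52 51 52 52 49 48 50 48
 50 48 50 50 48 48 48]
215 [47 47 49 47 49 48 48 49 50 51 46 54 51 50 52 53 51 50 49 51 53 50 52 50
 53 49 53 50 50 47 50 54 50 51 47 50 53 51 50 51 50 51 49 51 50 52 52 54
 49 49 49 49 53 52 49]
220 [47 50 48 51 49 50 47 51 48 50 49 45 47 49 49 51 53 51 49 50 49 49 51 52
 48 51 49 53 48 47 49 52 52 49 51 49 52 54 51 49 51 50 52 49 49 49 51 50
 49 52 51 49 50 48 50]
225 [48 51 49 48 49 48 49 48 53 46 52 50 46 50 51 49 51 50 49 48 51 50 52 51
 49 48 53 49 50 53 47 51 48 50 50 48 52 53 49 51 51 52 52 54 50 48 51 51
 51 51 50 51 50 47 51]
230 [48 51 50 49 47 48 48 45 49 51 49 52 52 53 50 48 50 50 48 51 50 50 50 50
 51 50 52 49 53 50 52 52 49 52 52 50 47 53 49 51 50 53 49 51 50 51 55 53
 53 49 50 47 50 46 50]
235 [48 53 56 57 63 66 75 77 82 82 85 83 84 84 84 83 84 84 86 84 83 84 84 85
 85 80 83 81 83 85 83 81 82 85 81 84 85 81 81 83 86 85 81 84 83 79 75 70
 66 60 54 51 53 50 47]
[251.31096532 273.38967688]
[251.34994467 317.29944352]
[251.35452295 322.46308181]
time: 6.62
position: [0.5573, -0.1408, 0.1703]
tool_rot: [-2.095, -2.338, 0.003]
ft_force: [0.7, 0.6, -1.1]
grip_width: 0.615
grip_force: 40.0
time: 7.25
position: [0.5851, 0.064, 0.1697]
tool_rot: [-2.083, -2.346, 0.003]
ft_force: [-0.9, -0.5, -2.6]
grip_width: 0.615
grip_force: 40.0
time: 7.62
position: [0.5842, 0.0835, 0.1295]
tool_rot: [-2.097, -2.337, 0.009]
ft_force: [-0.7, 0.2, -1.3]
grip_width: 0.615
grip_force: 40.0
```

```bash
python3 - <<'E'
from h import *
im,c=snap('wrist','w4'); s,cs=snap('scene','s4'); t,ct=snap('top','t4')
x=proj(cs,[.585,.085,.12]).astype(int); print(x, get_state()['position'])
A=cv2.resize(s[x[1]-60:x[1]+60,x[0]-80:x[0]+80],(400,300),interpolation=cv2.INTER_CUBIC)
B=cv2.resize(t[140:230,150:270],(400,300),interpolation=cv2.INTER_CUBIC)
o=np.zeros((600,800,3),np.uint8);o[:300,:400]=A;o[:300,400:]=B;o[300:,:400]=im[:300,56:456];o[300:,400:]=np.clip(im[:300,56:456]*2.,0,255)
cv2.imwrite('pics/c4.png',o[:,:,::-1])
E
```

```text
[273 181] [0.58678269 0.08355557 0.13289431]
```

View pics/c4.png

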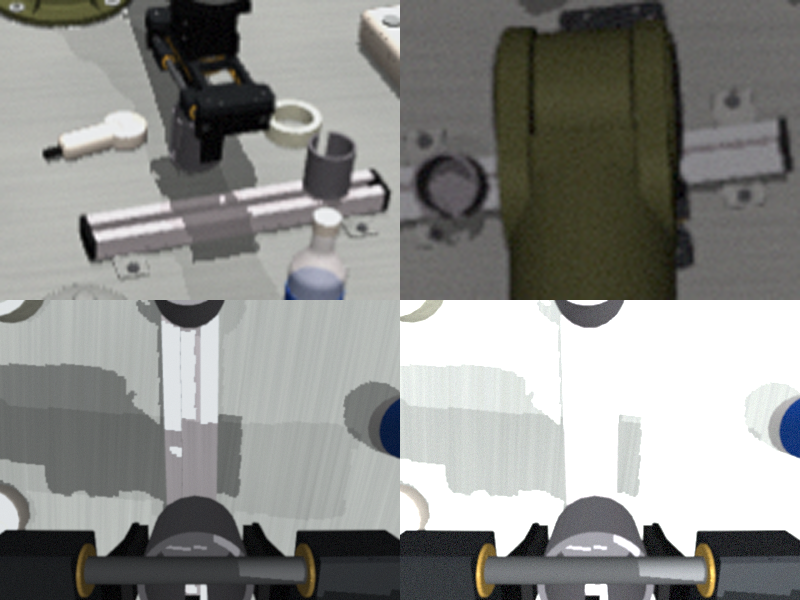

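The wrist picture shows the slot clearly, between composite columns 180 and 200. The cup is held above it with the notch toward the free end, at about (197,590). Measuring the slot line now.

```bash
python3 - <<'E'
from h import *
im=cv2.imread('pics/w4.png').astype(float).mean(2); c=get_calibration('wrist'); s=get_state()
th=np.radians(96.43);d=np.array([np.cos(th),np.sin(th)]);ex=np.array([d[1],-d[0]]);F=np.array([.58353,.08640])
for v in(40,75,105): print(v,im[v-2:v+3,205:285].mean(0).astype(int))
for v in(40,75,105):
  for u in (218,236,256,275):
    X=onz(c,u,v,.033)[:2]-F; print(v,u,np.round([X@ex*1e3,X@d*1e3],1))
a=s['tool_rot'];al=np.arctan2(a[1],a[0]);print('closing deg',np.degrees(2*al)-90, s['position'],(s['position'][:2]-F)@ex,(s['position'][:2]-F)@d)
for v in(285,290,295,298):print(v,im[v,215:290].astype(int))
E
```

```text
40 [177 178 178 178 175 177 178 170 140 116 114 116 148 209 226 226 226 226
 226 226 226 226 226 226 226 226 226 226 227 226 218 194 219 227 226 225
 225 226 226 225 226 226 226 226 225 214 183 177 179 180 184 205 224 226
 226 226 226 226 226 226 226 226 226 227 226 226 226 227 225 207 183 172
 170 170 177 182 181 181 182 184]
75 [177 177 175 175 176 175 177 177 167 135 120 116 115 149 217 228 227 226
 226 226 225 227 226 226 226 226 226 226 226 226 221 213 223 226 226 226
 226 226 226 226 226 226 227 227 222 202 177 172 175 176 181 202 224 227
 226 226 226 226 226 226 227 226 226 226 226 226 227 226 220 198 176 169
 168 170 176 183 183 182 183 182]
105 [175 176 176 177 178 180 183 181 174 159 148 131 117 118 159 220 227 226
 226 227 227 226 226 227 227 226 226 226 227 226 226 220 214 224 226 226
 227 227 226 226 226 226 226 226 218 194 174 172 174 175 180 200 224 227
 227 226 226 226 226 226 226 226 226 226 226 227 227 225 212 184 170 171
 174 177 180 182 184 183 181 179]
40 218 [-23.1 122.2]
40 236 [ -8.9 122. ]
40 256 [  6.8 121.9]
40 275 [ 21.8 121.9]
75 218 [-23.9  95.9]
75 236 
[... 780 characters left out ...]
52  47  52  50  52  48  48  46  44  48  48  48  46  46  50  47  47
  48  46  43]
295 [ 47  48  47  46  49  50  49  50  47  51  46  48  50  48  50  47  47  46
  50  47  47  50  48  49  51  54  62  74  75  78  84  84  78  77  76  76
  76  80  87  85 101 165 222 229 226 227 225 198 130  66  46  52  51  52
  50  49  48  50  52  48  48  50  48  47  50  47  51  48  47  48  48  47
  48  48  44]
298 [ 45  50  46  48  47  48  48  49  47  48  47  49  50  49  50  50  48  50
  51  48  53  50  49  51  48  46  24   6   8  15  10  13   6   2  16  11
   7  15   0  13  70 157 221 228 226 228 226 202 135  70  50  47  53  51
  48  50  48  49  50  48  49  52  48  50  47  50  47  51  47  45  45  51
  49  47  45]
```

Slot centre is about −1.8 mm in the bracket frame and the cup is at +2.9 mm. The notch is square to the tool. Correcting by −4.7 mm and lowering to just above the lips.

```bash
python3 -m crank '[[0,-0.024,-0.002,-0.1,0],[0,-0.024,-0.002,-0.2,0],[0,-0.024,-0.002,-0.24,0],[0,-0.024,-0.002,-0.25,0],[0,-0.024,-0.002,-0.25,0]]'; python3 -m crank '[[0,0,0,0,0],[0,0,0,-0.01,0],[0,0,0,-0.02,0],[0,0,0,-0.03,0],[0,0,0,-0.03,0]]';python3 - <<'E'
from h import *
s=get_state();print(s['position'],s['ft_force'],s['torque'])
E
```

```text
time: 8.4
position: [0.5821, 0.0849, 0.083]
tool_rot: [2.097, 2.339, 0.001]
ft_force: [-0.2, -0.2, -1.5]
grip_width: 0.618
grip_force: 40.0
time: 9.02
position: [0.5814, 0.0849, 0.0763]
tool_rot: [-2.097, -2.339, 0.001]
ft_force: [-0.1, -0.1, -0.7]
grip_width: 0.617
grip_force: 40.0
[0.58143883 0.08487263 0.07631031] [-0.13987079 -0.12956223 -0.74490548] [-0.08690102  0.0163463   0.04230498]
```

```bash
python3 -m crank '[[0,0,0,-0.008,0],[0,0,0,-0.016,0],[0,0,0,-0.024,0],[0,0,0,-0.032,0],[0,0,0,-0.032,0]]'
```

```text
time: 9.65
position: [0.5815, 0.0849, 0.07]
tool_rot: [-2.097, -2.339, 0.0]
ft_force: [0.5, -0.1, -1.4]
grip_width: 0.615
grip_force: 40.0
```

```bash
python3 -m crank '[[0,0,0,-0.005,0],[0,0,0,-0.01,0],[0,0,0,-0.015,0],[0,0,0,-0.015,0]]'
```

```text
time: 10.15
position: [0.5819, 0.0849, 0.0681]
tool_rot: [-2.097, -2.339, -0.001]
ft_force: [-2.2, -0.8, 4.7]
grip_width: 0.623
grip_force: 40.0
```

```bash
python3 -m crank '[[0,-0.003,0,0,0],[0,-0.006,0,0,0],[0,-0.009,0,0,0],[0,-0.009,0,0,0]]';python3 - <<'E'
from h import *
s=get_state();print(s['position'],s['ft_force'],s['torque'])
E
```

```text
time: 10.65
position: [0.5795, 0.0849, 0.0667]
tool_rot: [-2.097, -2.339, 0.001]
ft_force: [-0.6, 0.7, -1.5]
grip_width: 0.615
grip_force: 40.0
[0.5794964  0.08489855 0.06671569] [-0.63696619  0.67607126 -1.54872828] [-0.06264574  0.06667043  0.07311932]
```

Found the slot: fz fell to free weight. Continuing down.

```bash
python3 -m crank '[[0,0,0,-0.006,0],[0,0,0,-0.012,0],[0,0,0,-0.018,0],[0,0,0,-0.024,0],[0,0,0,-0.024,0]]'
```

```text
time: 11.28
position: [0.5797, 0.0849, 0.0622]
tool_rot: [-2.097, -2.339, 0.0]
ft_force: [-0.2, -0.4, -1.3]
grip_width: 0.618
grip_force: 40.0
```

```bash
python3 -m crank '[[0,0,0,-0.005,0],[0,0,0,-0.01,0],[0,0,0,-0.014,0],[0,0,0,-0.014,0]]';python3 - <<'E'
from h import *
s=get_state();print(s['position'],s['ft_force'],s['torque'])
E
```

```text
time: 11.78
position: [0.5799, 0.0849, 0.0597]
tool_rot: [2.097, 2.339, 0.0]
ft_force: [-0.1, 0.0, -0.5]
grip_width: 0.615
grip_force: 40.0
[0.57988672 0.08492692 0.0596526 ] [-0.09947956  0.04802917 -0.4526978 ] [-0.0383963   0.10074044  0.01587855]
```

```bash
python3 -m crank '[[0,0,0,-0.004,0],[0,0,0,-0.008,0],[0,0,0,-0.01,0],[0,0,0,-0.01,0]]'; python3 -m crank '[[0,0,0,-0.005,0],[0,0,0,-0.01,0],[0,0,0,-0.01,0]]'
```

```text
time: 12.28
position: [0.5799, 0.0849, 0.0581]
tool_rot: [-2.097, -2.339, -0.0]
ft_force: [-1.9, 0.3, 6.1]
grip_width: 0.618
grip_force: 40.0
time: 12.65
position: [0.58, 0.0849, 0.0566]
tool_rot: [-2.097, -2.339, -0.001]
ft_force: [-4.5, -0.9, 8.5]
grip_width: 0.618
grip_force: 40.0
```

```bash
python3 -m crank '[[0,-0.004,0,-0.003,0],[0,-0.004,0,-0.005,0],[0,-0.004,0,-0.005,0]]';python3 - <<'E'
from h import *
s=get_state();print(s['position'],s['ft_force'],s['torque'])
E
```

```text
time: 13.02
position: [0.5799, 0.0849, 0.0561]
tool_rot: [2.096, 2.339, 0.002]
ft_force: [-3.9, -0.5, 8.7]
grip_width: 0.611
grip_force: 40.0
[0.57990361 0.08490812 0.05605193] [-3.88936365 -0.53058447  8.68768899] [-0.20449217  0.78416792  0.0085091 ]
```

```bash
python3 -m crank '[[0,-0.003,0,-0.002,0],[0,-0.005,0,-0.004,0],[0,-0.005,0,-0.004,0]]';python3 - <<'E'
from h import *
s=get_state();print(s['position'],s['ft_force'],s['torque'])
E
```

```text
time: 13.4
position: [0.5798, 0.0849, 0.0557]
tool_rot: [2.096, 2.338, 0.005]
ft_force: [-2.6, -0.0, 10.5]
grip_width: 0.616
grip_force: 40.0
[0.5798408  0.08492047 0.05573873] [-2.58297419 -0.01470807 10.46971379] [-0.30390183  0.57349142  0.01554935]
```

Borne down about 12 N, 4 mm of washer travel. Turning clockwise in stages.

```bash
python3 -m crank '[[0,0,0,0,-0.015],[0,0,0,0,-0.03],[0,0,0,0,-0.045],[0,0,0,0,-0.06],[0,0,0,0,-0.06]]';python3 - <<'E'
from h import *
s=get_state();a=s['tool_rot'];print(s['position'],s['ft_force'],s['torque'],np.degrees(2*np.arctan2(a[1],a[0]))-90,s['joint_positions'])
E
```

```text
time: 14.02
position: [0.5812, 0.0846, 0.0561]
tool_rot: [2.496, 1.901, 0.008]
ft_force: [1.6, -0.3, 9.0]
grip_width: 0.616
grip_force: 40.0
[0.58122983 0.08458035 0.05611475] [ 1.6355537  -0.2965571   8.95824622] [-0.40379412 -0.03325528 -0.03704932] -15.406455261574663 [-0.73545315  0.37311097  0.65152785  1.82163759 -0.26067417  1.02682897
 -0.25114119]
```

```bash
python3 -m crank '[[0,0,0,-0.003,-0.015],[0,0,0,-0.003,-0.03],[0,0,0,-0.003,-0.045],[0,0,0,-0.003,-0.06],[0,0,0,-0.003,-0.06]]';python3 - <<'E'
from h import *
s=get_state();a=s['tool_rot'];print(s['position'],s['ft_force'],s['torque'],np.degrees(2*np.arctan2(a[1],a[0]))-90)
E
```

```text
time: 14.65
position: [0.5818, 0.084, 0.0558]
tool_rot: [2.808, 1.4, 0.01]
ft_force: [2.1, -2.0, 10.4]
grip_width: 0.617
grip_force: 40.0
[0.58175736 0.08398982 0.05580753] [ 2.11757033 -1.96616395 10.44696184] [-0.58170498 -0.0919071   0.01310727] -37.02293625218424
```

```bash
python3 -m crank '[[0,0,0,0,-0.015],[0,0,0,0,-0.03],[0,0,0,0,-0.045],[0,0,0,0,-0.06],[0,0,0,0,-0.06]]';python3 - <<'E'
from h import *
s=get_state();a=s['tool_rot'];print(s['position'],s['ft_force'],s['torque'],np.degrees(2*np.arctan2(a[1],a[0]))-90)
im,c=snap('wrist','w5')
cv2.imwrite('pics/w5b.png',np.clip(im[:,:,::-1]*1.5,0,255))
E
```

```text
time: 15.28
position: [0.5837, 0.0823, 0.0563]
tool_rot: [3.019, 0.847, 0.017]
ft_force: [5.5, -3.6, 8.7]
grip_width: 0.619
grip_force: 40.0
[0.58368643 0.0822939  0.05634312] [ 5.51093753 -3.6339524   8.7130975 ] [-1.18628851 -1.03239286  0.1062276 ] -58.66508661338017[ WARN:0@0.545] global loadsave.cpp:1063 imwrite_ Unsupported depth image for selected encoder is fallbacked to CV_8U.
```

View pics/w5b.png

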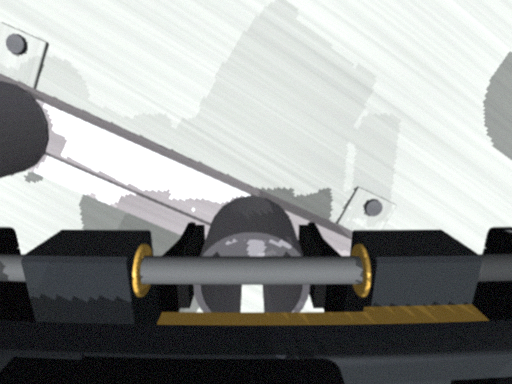

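The notch is still at column 251, so the cup turns with the tool. The lateral force shows the cup sits about 4 mm off the tool axis. Shifting to relieve it.

```bash
python3 -m crank '[[0,0.006,-0.004,-0.002,0],[0,0.013,-0.009,-0.003,0],[0,0.013,-0.009,-0.003,0]]';python3 - <<'E'
from h import *
s=get_state();a=s['tool_rot'];print(s['position'],s['ft_force'],s['torque'],np.degrees(2*np.arctan2(a[1],a[0]))-90)
E
```

```text
time: 15.7
position: [0.584, 0.0823, 0.0554]
tool_rot: [3.023, 0.85, 0.01]
ft_force: [0.1, -2.4, 13.1]
grip_width: 0.621
grip_force: 40.0
[0.58403658 0.08228299 0.05544578] [ 0.14927323 -2.39743265 13.06080344] [-0.49625026  0.29926833 -0.04867735] -58.587591672281505
```

```bash
python3 -m crank '[[0,0.001,-0.004,0.002,-0.015],[0,0.002,-0.006,0.002,-0.03],[0,0.003,-0.008,0.002,-0.045],[0,0.003,-0.01,0.002,-0.058],[0,0.003,-0.01,0.002,-0.058]]';python3 - <<'E'
from h import *
s=get_state();a=s['tool_rot'];print(s['position'],s['ft_force'],s['torque'],np.degrees(2*np.arctan2(a[1],a[0]))-90)
E
```

```text
time: 16.32
position: [0.5849, 0.0802, 0.0556]
tool_rot: [3.127, 0.288, 0.011]
ft_force: [1.0, -1.3, 10.2]
grip_width: 0.613
grip_force: 40.0
[0.58487764 0.08022973 0.05557242] [ 1.01408433 -1.27316497 10.17167366] [-0.47395878 -0.03088086 -0.02301949] -79.4930742832351
```

```bash
python3 -m crank '[[0,0,-0.002,0,-0.006],[0,0,-0.002,0,-0.012],[0,0,-0.002,0,-0.012],[0,0,-0.002,0,-0.012]]';python3 - <<'E'
from h import *
s=get_state();a=s['tool_rot'];print(s['position'],s['ft_force'],s['torque'],np.degrees(2*np.arctan2(a[1],a[0]))-90)
im,c=snap('wrist','w6')
g=im.astype(float).mean(2)
for v in(290,300):print(v,g[v,200:300:2].astype(int))
E
```

```text
time: 16.82
position: [0.585, 0.0797, 0.0556]
tool_rot: [3.136, 0.171, 0.012]
ft_force: [1.5, -1.4, 10.5]
grip_width: 0.617
grip_force: 40.0
[0.58497013 0.07967908 0.05560605] [ 1.52676918 -1.44240731 10.4688965 ] [-0.50647553 -0.08623774  0.07185471] -83.77334913041538
290 [ 71  33  36  36  37  39  36  41  39  39  37  38  35  38  40  38  41  40
  40  40  43 101 104 108 108 107 106 108 108 137 172 139  43  40  43  42
  46  43  44  43  46  47  44  42  40  38  44  40  44  40]
300 [ 74  75  49  36  34  38  38  39  35  38  37  37  40  38  42  42  39  39
  42  41  56 103 105 109 108 107 132 149 166 169 169 152  62  39  41  40
  42  40  40  41  40  43  45  44  46  42  44  40  39  75]
```

```bash
python3 -m crank '[[0,0,0,0.005,0],[0,0,0,0.01,0],[0,0,0,0.01,0]]';python3 - <<'E'
from h import *
s=get_state();print(s['position'],s['ft_force'],s['torque'])
E
```

```text
time: 17.25
position: [0.5848, 0.0797, 0.0566]
tool_rot: [3.135, 0.171, 0.012]
ft_force: [4.7, -1.9, 3.9]
grip_width: 0.616
grip_force: 40.0
[0.58481955 0.07971415 0.0565566 ] [ 4.73818691 -1.88177474  3.85249691] [-0.55341478 -0.99046403  0.00621105]
```

```bash
python3 -m crank '[[0,0.004,-0.002,0.002,0],[0,0.008,-0.004,0.004,0],[0,0.008,-0.004,0.004,0]]';python3 - <<'E'
from h import *
s=get_state();print(s['position'],s['ft_force'],s['torque'])
E
python3 -m crank '[[0,0,0,0,0],[0,0,0,0,0],[0,0,0,0,0]]' 8;
```

```text
time: 17.62
position: [0.5849, 0.0797, 0.0566]
tool_rot: [3.136, 0.171, 0.007]
ft_force: [4.6, -1.0, 2.7]
grip_width: 0.611
grip_force: 40.0
[0.58489303 0.07969162 0.05659142] [ 4.63266508 -0.97286398  2.68098039] [-0.41157791 -1.10110036  0.02603159]
time: 18.0
position: [0.5848, 0.0797, 0.0566]
tool_rot: [3.136, 0.172, 0.006]
ft_force: [5.4, -1.1, 3.7]
grip_width: 0.62
grip_force: 8.0
```

```bash
python3 -m crank '[[0.8,0,0,0,0],[1,0,0,0,0],[1,0,0,0,0],[1,0,0,0,0],[1,0,0,0,0]]'; python3 -m crank '[[1,0,0,0.05,0],[1,0,0,0.15,0],[1,0,0,0.35,0],[1,0,0,0.6,0],[1,0,0,0.8,0]]';  python3 -m crank '[[1,-0.1,0,0,0],[1,-0.2,0,0,0],[1,-0.2,0,0,0]]'
python3 - <<'E'
from h import *
im,c=snap('wrist','w7'); s,cs=snap('scene','s7'); t,ct=snap('top','t7')
x=proj(cs,[.585,.085,.06]).astype(int)
A=cv2.resize(s[x[1]-60:x[1]+60,x[0]-80:x[0]+80],(400,300),interpolation=cv2.INTER_CUBIC)
B=cv2.resize(t[140:230,150:270],(400,300),interpolation=cv2.INTER_CUBIC)
o=np.zeros((600,800,3),np.uint8);o[:300,:400]=A;o[:300,400:]=B;o[300:,:]=cv2.resize(im,(400,300)).repeat(1,1) if 0 else np.hstack([cv2.resize(im,(400,300)),np.zeros((300,400,3),np.uint8)])
cv2.imwrite('pics/c7.png',np.clip(o[:,:,::-1]*1.4,0,255).astype(np.uint8)); print(get_state()['position'])
E
```

```text
time: 18.62
position: [0.5827, 0.0799, 0.0557]
tool_rot: [3.137, 0.171, -0.001]
ft_force: [-0.6, 0.5, -0.0]
grip_width: 0.991
grip_force: 0.0
time: 19.25
position: [0.5835, 0.0794, 0.2195]
tool_rot: [-3.136, -0.17, -0.005]
ft_force: [-0.2, 0.4, 0.7]
grip_width: 0.998
grip_force: 0.0
time: 19.62
position: [0.5425, 0.08, 0.2172]
tool_rot: [-3.134, -0.172, -0.002]
ft_force: [-0.1, 0.4, 1.0]
grip_width: 0.997
grip_force: 0.0
[0.54363108 0.07998952 0.21656816]
```

View pics/c7.png

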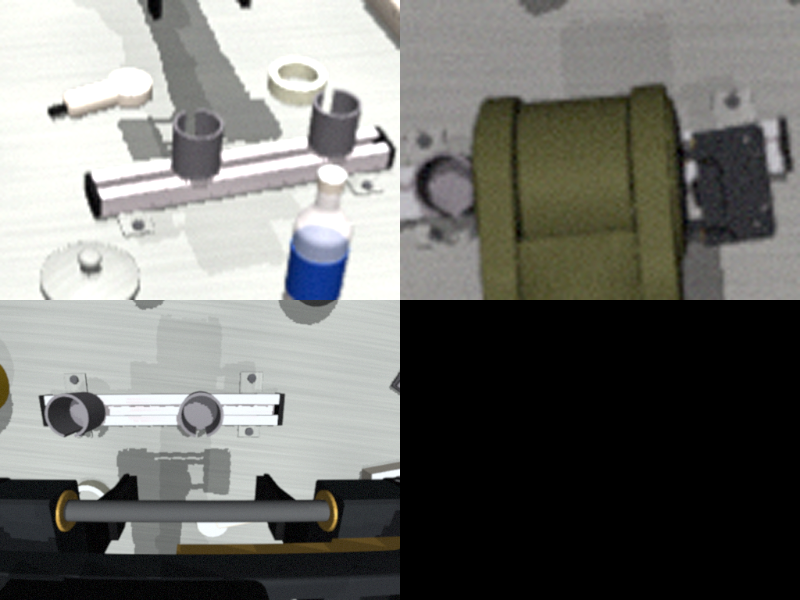

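The holder at (200,413) stands upright in the channel. Its notch faces the front like its neighbour's, and nothing touches it. Handing in.

```bash
python3 -c "
from bench import *
print(close_job())"
```

```text
the job is handed in; nothing more can be done
None
```

The loose holder is clamped upright in the channel's free length with its notch to the front and the gripper clear of it; I handed the job in at about 20 s, but no verdict came back.

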